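# Snap a match-ball box shut with the vice-held snap pliers

### The job

One of the two match-ball boxes is still unfastened: the closing tab on its end stands up off the press stud. Bring its stud between the jaws of the snap pliers held in the vice, with the tab still up, press the pliers' upper handle down until the stud clicks shut, then let the handle spring up, take the box out and stand it back on the paper sheet it came from. Leave the other things on the desk where they are.

Things in the scene. Friction and masses are not known exactly. Their poses are not given: they have to be found in the camera images.
- match_box: the unfastened match-ball box: clear plastic, grey floor, three white balls inside, lid closed; 136 long (its x) x 50 wide (its y) x 62 high, 0.3 kg, stiff enough to grip across its width. Stands on the table. Origin: centre of its underside, z up, +x out of its closure end (end face at x = 68), where the lug and tab stick out
- stud (a point): press stud of the unfastened box: its axis at the top face of the lug, on the box's centre line, 108 along the box's x from its origin and 48 above its underside. The grey lug, fixed to the box, is 52 long (x = 68 to 120), 30 wide, 5 thick, level, underside 43 above the box's underside
- tab (a joint): angle (rad) of the unfastened box's tab, hinged over the lug at the box's end face, 40 from the stud axis; 52 long, 28 wide, 4 thick, with a 22 wide metal cap. 0.24 to 0.27: standing up, tip about 73 above the table. 0: shut, cap top 62 above the box's underside. Needs about 45 N on the cap; below about 0.12 it jumps shut and stays shut
- other_box: the other match-ball box, the same in size and look but with its tab already snapped down flat; leave it
- sheet: buff paper form, 210 (its x) x 148 (its y), flat on the table, origin at its centre: the one the unfastened box stands on at the start
- other_sheet: the same kind of form, under the other box
- pliers: steel snap pliers, 250 long, lower handle clamped in a small vice, all fixed to the table. Origin: on the table straight below the anvil's axis, z up, +x the way the throat opens, handles towards -x. The frame over the throat is 18 wide (28 at the pivot), underside 82, top 102 high, and reaches 46 in front of the anvil's axis: it overhangs a box in place by 6, 20 above its lid
- anvil (a point): centre of the anvil's top (18 wide, steel lower jaw), 42 above the table, so that the lug of a box standing on the table passes 1 mm over it. The throat is 40 deep behind this axis, open in front and to both sides. A box in place has its origin 108 along the pliers' +x from here, its own x against the pliers' x
- vice (a point): top of the grey vice, 140 behind the anvil's axis and 52 high; the vice reaches 85 to 195 behind that axis and about 55 to +y and 95 to -y of the pliers
- ram_tip (a point): centre of the lower face of the ram, the round upper jaw (17 wide), straight above the anvil; 78 above the table with the handle up. It goes straight down 34 mm per rad of handle
- pivot (a point): axis of the upper handle, level and across the pliers (their y), 34 in front of the anvil's axis, 112 above the table; the pivot's ears reach 122 high
- handle_pad (a point): point on top of the upper handle's black grip (22 wide, 108 long) at which to press: 162 from the pivot; with the handle up 110 behind the anvil's axis and 187 above the table, moving on a circle about the pivot to 129 behind and 108 high when closed. The grip slopes up away from the throat by 0.34 rad when up
- handle (a joint): angle (rad) of the upper handle: 0 up (it springs back there when let go), grows as pressed down, stop at 0.64. With a box in the jaws the ram meets the tab at about 0.13, clicks the stud at about 0.36 and has it firmly home at about 0.5. At the grip it takes about 2 N to move and about 11 N to click the stud; closed on a box it is firm
- racket: table-tennis racket with black rubbers, 260 long, 150 wide, 19 high, lying; origin under the centre of its head, handle to its -x
- racket_b: a second racket of the same kind
- bridge_gauge: aluminium bridge 150 long, 16 wide, with a black dial, 88 high; origin under its middle
- straightedge: aluminium bar 180 x 32 x 22, lying; origin under its middle
- mug: steel travel mug 76 across, 185 high; origin under its middle
- phone: black phone 150 x 72 x 9, lying; origin under its middle
Things that resemble listed ones, but are neither listed nor needed, are in the scene too. Leave any red look-alike of the match_box alone.

How it is judged:
By the outcome, as a careful person would: the job done as asked, in the order asked, and still so for the second after the job is handed in, with the robot touching nothing.
It also fails if it takes over 70 s, if anything falls off the work surface, if the arm or the gripper's body presses on something with over 40 N, if the wrist force passes 120 N, or if a joint passes its speed limit or range.

### The arm

A 6-joint arm with a two-finger parallel gripper is mounted at the origin on the work surface. World frame = base frame: x ahead of the robot, y to its left, z up, the work surface at z = 0. Lengths are in mm, angles in degrees, forces in N, time in s.
With the tool pointing down it reaches from about 300 to 850 mm from the base axis. Payload 4.2 kg.
Tool frame: the origin (TCP) lies at the very end of the fingers, on their centre line; the grasp point (between the pads) lies 19 mm behind it (env.grasp_offset is the distance from the TCP to the grasp point, in mm); z points along the fingers, y is the line along which they close (so a half turn about z gives the same grasp; the last joint's range is limited). The gripper opens to 91 mm and grips with 3 to 60 N. Pads are 32 mm wide; open, the fingers measure 118 mm over their backs; the gripper's body (76 mm by 178 mm) begins 60 mm behind the grasp point.
Start: joints at [73.51, 18.312, 89.639, -0, 72.044, -1.146], TCP at [152.153, 554.52, 213.976] pointing down, gripper open.
Joint ranges: [-177.97, 177.97], [-48.28, 115.42], [12.27, 149.76], [-77.06, 257.06], [2.81, 150.46], [-146.56, 146.56]. Speed limits (degrees/s): [147.25, 147.25, 180, 180, 180, 180].

### API

Orientations are given as [roll, pitch, yaw] about the fixed x, y, z axes, in that order (R = Rz(yaw) Ry(pitch) Rx(roll)).
In Python, from workcell import env gives the robot as it stands. The module is installed in compiled form; this text tells all that it offers.
- The arm moves only by the tool send_rows, never from a script. Its argument "motion" is a list of rows, each an object of numbers: "tx", "ty", "tz": the shift along the tool's x, y, z in units of 500 mm (1.0 is 500 mm); "rx", "ry", "rz": the turn, a rotation vector about the tool's x, y, z in units of 30 degrees (1.0 is 30 degrees); "gripper": the closure, from -1 (fully open) to 1 (shut). In form: [{"tx": .., "ty": .., "tz": .., "rx": .., "ry": .., "rz": .., "gripper": ..}, ...]. A call has 1 to 12 rows; each row shifts and turns the commanded pose from where the row before left it, along the tool's axes as they then stand; what a row does not reach is not made up. A row lasts 1/8 s, in which the tool goes at most 62.5 mm and 10.7 degrees, less where a joint would pass 70% of its speed; a pose out of reach is approached as far as the arm can. A call with a number of a shift or a turn outside -1 to 1 is refused whole. A call with a gripper value outside its range is refused whole. The fingers move at their own pace and stop on an object; "grip_force" is the grip in N (left out, the last holds). Time passes only in rows, so rows that do not move let the fingers close. It gives the time, the measured TCP pose, the force, the opening and the grip force at its end, in the units of the state.
- env.state(): the state, without advancing time (a new reading comes with each control period).
- env.grab_frame(name): name is "scene" or "side" or "wrist"; returns a dict with "frame" (400x640x3 uint8, red, green, blue), "vertical_fov" (degrees; the focal length in pixels is half the picture's height over the tangent of half this angle, whatever the lens; pixels are square), "cx", "cy" (the principal point, pixels), "rvec" (rotation vector, rad) and "tvec" (3), from world to camera coordinates, as OpenCV has them; the wrist camera has in their place "T_tool_cam" (4x4, takes a point from camera to tool coordinates, whose origin is the TCP and whose axes are the flange's). Camera axes: x right, y down, z forward; pixel columns grow to the right and rows downward; lengths in mm; the calibration is good to about 2 mm. The wrist camera is an equidistant fisheye: a pixel r from the principal point sees the ray r / f radians off the axis. A picture is of the moment at which its call begins: read the wrist's pose just before it. There is no depth.
- env.job_done(): hands the job in; it is judged then, once.
The state is a dict: "time_s": time; "qpos": joint angles; "qvel": joint speeds; "effort": joint torques, N m; "ee_pos": TCP position; "ee_rot": TCP orientation; "force": force on the tool from outside, world axes, zero at the start; "torque": the same for the moment, N m; "gripper_width": finger opening in mm; "gripper_force": force on a finger pad.
Only numpy, scipy, OpenCV 4.12 (cv2) and the standard library are available. Lean on these libraries where they do the work, as an engineer would, in place of code of your own. Each camera call takes 0.05 s, during which the arm holds its last target. There are 200 camera calls.

## Working session

There is one attempt and no reset: what is moved stays moved. The work goes in short steps, Python scripts to look and compute and a tool call to move; the robot and the scene stay as the last step left them, time stands still between calls to the robot, and variables do not carry over. Pictures are saved under pics/ and viewed, at most 10 in all, crops included, and the job is handed in when it is done.

Besides the shell and the picture viewer there is one more tool, called after "Call:" as name(argument=value, ...) on one line, values as JSON. send_rows: Moves the arm, as the interface text tells. Shifts and turns lie within -1 to 1; 1 stands for 500 mm of shift or 30 degrees of turn. Its arguments: {"type":"object","properties":{"motion":{"type":"array"},"grip_force":{"type":"number"}},"required":["motion"]}

```bash
mkdir -p pics
cat > h.py <<'E'
import numpy as np, cv2
from workcell import env
from scipy.spatial.transform import Rotation as Ro
def grab(n,fn=None):
    s=env.state(); g=env.grab_frame(n); g['s']=s
    if fn: cv2.imwrite('pics/'+fn,g['frame'][:,:,::-1])
    return g
def ray(g,u,v):
    f=200/np.tan(np.radians(g['vertical_fov'])/2); x=(u-g['cx']);y=(v-g['cy'])
    if 'rvec' in g:
        R=cv2.Rodrigues(np.array(g['rvec'],float))[0];t=np.array(g['tvec'],float).ravel()
        return -R.T@t, R.T@np.array([x/f,y/f,1])
    r=np.hypot(x,y);a=r/f;d=np.array([x/r*np.sin(a),y/r*np.sin(a),np.cos(a)]) if r>0 else np.array([0,0,1.])
    T=np.array(g['T_tool_cam']);R=Ro.from_euler('xyz',g['s']['ee_rot'],degrees=True).as_matrix()
    return np.array(g['s']['ee_pos'])+R@T[:3,3], R@T[:3,:3]@d
def onz(g,u,v,z):
    o,d=ray(g,u,v); return (o+d*(z-o[2])/d[2]).round(1)
E
python3 - <<'E'
from h import *
import pickle
G={n:grab(n,n+'0.png') for n in('scene','side','wrist')}
pickle.dump(G,open('g0.pkl','wb'))
for n in G: print(n,{k:v for k,v in G[n].items() if k not in('frame','s')})
print(env.state(),env.grasp_offset)
E
```

```text
scene {'vertical_fov': 42.150680501889894, 'cx': 317.7933351664387, 'cy': 192.45825681784106, 'rvec': array([ 2.13742864,  1.10012037, -0.45360483]), 'tvec': array([-223.64203044, -205.2977268 , 2048.24524199])}
side {'vertical_fov': 42.46349387231087, 'cx': 328.0162218664932, 'cy': 201.57566636341647, 'rvec': array([ 0.75466408, -2.70066116,  0.93156279]), 'tvec': array([ 394.42375886,  284.51298116, 1642.30537443])}
wrist {'vertical_fov': 65.70646984690485, 'cx': 321.9542067166836, 'cy': 207.82067360689342, 'T_tool_cam': array([[-9.61394471e-04, -9.56207618e-01, -2.92687661e-01,
         8.36228064e+01],
       [ 9.99998769e-01, -1.28212633e-03,  9.03986424e-04,
        -9.10224147e-01],
       [-1.23966126e-03, -2.92686431e-01,  9.56207674e-01,
        -1.71183249e+02],
       [ 0.00000000e+00,  0.00000000e+00,  0.00000000e+00,
         1.00000000e+00]])}
{'time_s': 0.15, 'qpos': array([ 7.35099382e+01,  1.83441001e+01,  8.96891873e+01,  1.29901719e-03,
        7.20442143e+01, -1.14578755e+00]), 'qvel': array([ 0.02726428, -0.13383688, -0.19870164, -0.0127533 ,  0.15037224,
        0.04052349]), 'effort': array([ 1.18751279e-03, -4.12769365e+01, -2.32152861e+01,  7.27974158e-02,
        4.33534000e-02, -1.10397652e-04]), 'ee_pos': array([152.04119111, 554.14958685, 213.31254355]), 'ee_rot': array([-1.79922538e+02, -2.78471540e-03,  1.64655323e+02]), 'force': array([0.29830564, 0.63548194, 0.27970553]), 'torque': array([-0.01160539,  0.00215653, -0.02310929]), 'gripper_force': 0.0, 'gripper_width': 91.05701133702492} 18.8
```

View pics/scene0.png

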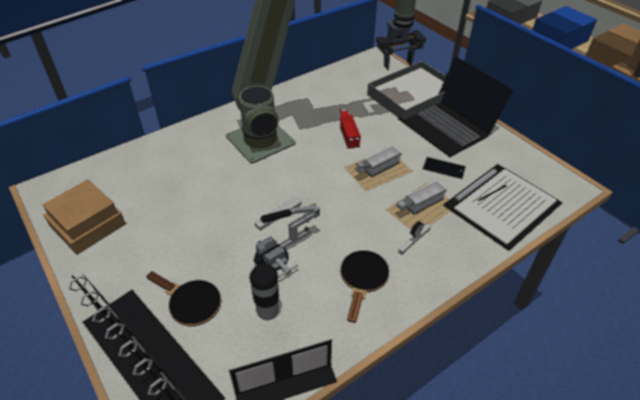

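View pics/side0.png

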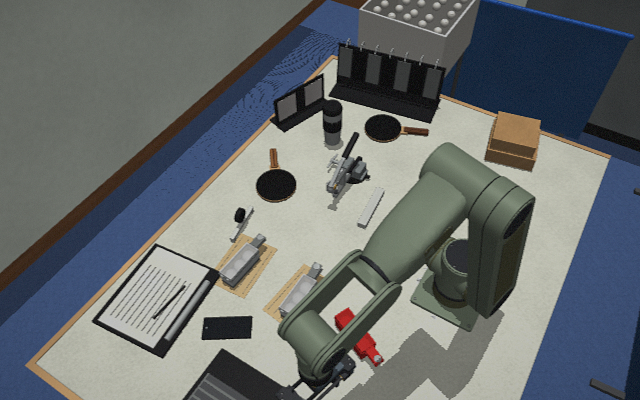

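Scene: boxes at (380,163) and (420,198) on buff sheets, a red look-alike at (349,128), pliers around (290,235), mug at (264,290). Side: boxes at (240,262) and (298,292), red one at (358,336), pliers at (347,172). Next, a close crop of both boxes and the pliers.

Run:
```python
from h import *
import pickle
G=pickle.load(open('g0.pkl','rb'))
c=lambda n,x,y,w,h:cv2.resize(G[n]['frame'][y:y+h,x:x+w,::-1],(400,300),interpolation=cv2.INTER_CUBIC)
a=np.vstack([np.hstack([c('side',210,225,120,90),c('scene',340,140,120,90)]),np.hstack([c('side',310,125,100,75),c('scene',240,190,100,75)])])
cv2.imwrite('pics/c1.png',a)
# sheet masks (buff)
for n in('side','scene'):
    hsv=cv2.cvtColor(G[n]['frame'],cv2.COLOR_RGB2HSV)
    for p in ([(262,288)] if n=='side' else [(392,210),(352,165)]): print(n,p,hsv[p[1],p[0]])
```

```text
side (262, 288) [ 34  19 192]
scene (392, 210) [ 18  89 155]
scene (352, 165) [ 19  89 155]
```

View pics/c1.png

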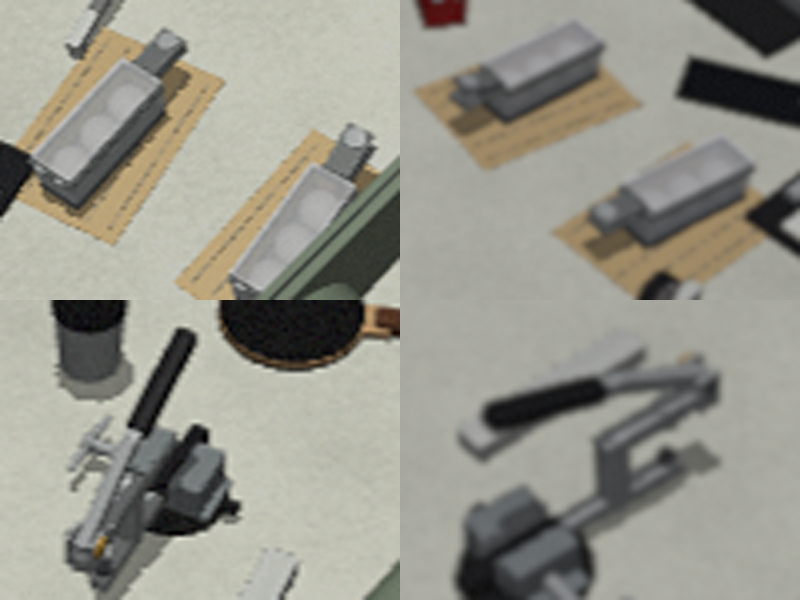

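The crop shows both boxes with their tabs toward the pliers. In the scene view the box at (380,163) shows a gap between tab and lug (crop (470,85)), so it's the likely open one. The pliers' handle is the black grip. Now for positions.

Run:
```python
from h import *
import pickle
G=pickle.load(open('g0.pkl','rb'))
g=G['scene']; hsv=cv2.cvtColor(g['frame'],cv2.COLOR_RGB2HSV)
m=cv2.inRange(hsv,(12,60,90),(25,140,255)); n,l,st,c=cv2.connectedComponentsWithStats(m)
for i in range(1,n):
    if st[i,4]>150 and 330<c[i,0]<470 and 130<c[i,1]<240:
        print(st[i]); p=np.argwhere(l==i)[:,::-1]
        for q in [p[p[:,0].argmin()],p[p[:,1].argmax()],p[p[:,0].argmax()],p[p[:,1].argmin()]]: print(q,onz(g,*q,0))
S=lambda x,y:(340+x*.3,140+y*.3); P=lambda x,y:(240+(x-400)/4,190+(y-300)/4)
# lid top outline corners of both boxes (z=62) in scene crop coords (x-400)
for nm,pts in (('A',[(482,83),(500,94),(606,46),(575,22)]),('B',[(622,187),(642,215),(754,168),(720,140)])):
    print(nm,[list(onz(g,340+(x-400)*.3,140+y*.3,62)) for x,y in pts])
gs=G['side']
for nm,pts in (('A',[(296,163),(355,182),(290,300-8),(228,275)]),('B',[(115,60),(165,88),(85,178),(33,157)])):
    print(nm,'side',[list(onz(gs,210+x*.3,225+y*.3,62)) for x,y in pts])
def tri(a,b):
    o,d=ray(g,*a);p,e=ray(gs,*b); M=np.c_[d,-e]; k=np.linalg.lstsq(M,p-o,rcond=None)[0]
    x=o+k[0]*d;y=p+k[1]*e; return ((x+y)/2).round(1),np.linalg.norm(x-y).round(1)
Q=lambda x,y:(310+x/4,125+(y-300)/4)
print('grip far end',tri(P(492,412),Q(186,335)))
print('grip near end',tri(P(603,387),Q(137,425)))
print('pivot',tri(P(712,375),Q(88,545)))
print('vice top big jaw', onz(gs,*Q(205,465),52), onz(gs,*Q(155,450),52))
print('mug', tri((264,270),(333,103)))
```

```text
[345 160  67  31 776]
[345 167] [315.5 174.3   0. ]
[366 190] [455.7 160.6   0. ]
[411 171] [475.  360.1   0. ]
[400 160] [405.3 368.2   0. ]
[387 197  63  32 820]
[387 209] [569.8 160.5   0. ]
[410 228] [679.9 165.7   0. ]
[449 210] [697.1 331.    0. ]
[444 197] [642.4 362.2   0. ]
A [[np.float64(400.1), np.float64(194.3), np.float64(62.0)], [np.float64(424.8), np.float64(198.9), np.float64(62.0)], [np.float64(432.0), np.float64(343.6), np.float64(62.0)], [np.float64(381.4), np.float64(343.0), np.float64(62.0)]]
B [[np.float64(603.6), np.float64(210.1), np.float64(62.0)], [np.float64(644.1), np.float64(199.7), np.float64(62.0)], [np.float64(661.5), np.float64(338.2), np.float64(62.0)], [np.float64(611.8), np.float64(339.4), np.float64(62.0)]]
A side [[np.float64(429.1), np.float64(228.9), np.float64(62.0)], [np.float64(370.7), np.float64(217.4), np.float64(62.0)], [np.float64(360.8), np.float64(342.0), np.float64(62.0)], [np.float64(417.8), np.float64(357.0), np.float64(62.0)]]
B side [[np.float64(645.8), np.float64(223.9), np.float64(62.0)], [np.float64(584.3), np.float64(224.9), np.float64(62.0)], [np.float64(589.6), np.float64(344.5), np.float64(62.0)], [np.float64(645.7), np.float64(351.9), np.float64(62.0)]]
grip far end (array([ 517.6, -288.4,  194. ]), np.float64(2.1))
grip near end (array([ 516. , -196.1,  162.6]), np.float64(3.4))
pivot (array([508.6, -94.5, 107.7]), np.float64(10.6))
vice top big jaw [ 486.5 -276.9   52. ] [ 535.6 -269.4   52. ]
mug (array([ 674.2, -383.5,  193.2]), np.float64(3.0))
```

Call:
send_rows(motion=[{"tx": -0.105, "ty": -0.06}, {"tx": -0.105, "ty": -0.06}, {"tx": -0.105, "ty": -0.06}, {"tx": -0.105, "ty": -0.06}, {"tx": -0.105, "ty": -0.06}, {"tx": -0.105, "ty": -0.06}, {"tx": -0.105, "ty": -0.06}, {"rz": 0.311}, {"rz": 0.311}, {"rz": 0.311}, {"rz": 0.311}, {"rz": 0.311}])

```text
invalid input at $.motion[0]: expected keys tx, ty, tz, rx, ry, rz, gripper
```

Call:
send_rows(motion=[{"rz": 0.311}, {"rz": 0.311}, {"rz": 0.311}, {"rz": 0}])

```text
invalid input at $.motion[0]: expected keys tx, ty, tz, rx, ry, rz, gripper
```

Run:
```python
from h import *
import pickle
G=grab('wrist','w1.png'); s=grab('side','s1.png'); pickle.dump((G,s),open('g1.pkl','wb')); print(G['s']['ee_pos'],G['s']['ee_rot'],G['s']['time_s'])
```

```text
[152.04119111 554.14958685 213.31254355] [-1.79922538e+02 -2.78471540e-03  1.64655323e+02] 0.15
```

View pics/w1.png

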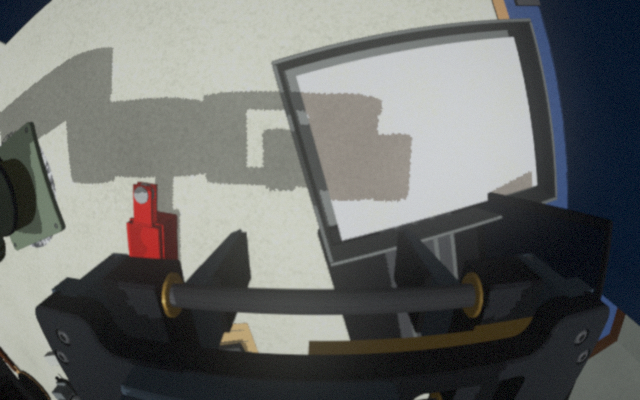

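My rows left out keys, so nothing moved. The wrist view shows the fingers at (240,240) and (400,240); only the region on the tool's +x side, the upper half, is visible. I'll put the TCP further toward -y to see both tabs.

Call:
send_rows(motion=[{"tx": -0.11, "ty": -0.06, "tz": 0, "rx": 0, "ry": 0, "rz": 0, "gripper": -1}, {"tx": -0.11, "ty": -0.06, "tz": 0, "rx": 0, "ry": 0, "rz": 0, "gripper": -1}, {"tx": -0.11, "ty": -0.06, "tz": 0, "rx": 0, "ry": 0, "rz": 0, "gripper": -1}, {"tx": -0.11, "ty": -0.06, "tz": 0, "rx": 0, "ry": 0, "rz": 0, "gripper": -1}, {"tx": -0.11, "ty": -0.06, "tz": 0, "rx": 0, "ry": 0, "rz": 0, "gripper": -1}, {"tx": -0.11, "ty": -0.06, "tz": 0, "rx": 0, "ry": 0, "rz": 0, "gripper": -1}, {"tx": -0.11, "ty": -0.06, "tz": 0, "rx": 0, "ry": 0, "rz": 0, "gripper": -1}, {"tx": -0.05, "ty": -0.1, "tz": 0, "rx": 0, "ry": 0, "rz": 0, "gripper": -1}, {"tx": -0.02, "ty": -0.11, "tz": 0, "rx": 0, "ry": 0, "rz": 0.311, "gripper": -1}, {"tx": 0, "ty": 0, "tz": 0, "rx": 0, "ry": 0, "rz": 0.311, "gripper": -1}, {"tx": 0, "ty": 0, "tz": 0, "rx": 0, "ry": 0, "rz": 0.311, "gripper": -1}, {"tx": 0, "ty": 0, "tz": 0, "rx": 0, "ry": 0, "rz": 0.311, "gripper": -1}])

```text
time_s: 1.75
ee_pos: [473.0, 140.0, 213.9]
ee_rot: [-180.0, -0.0, 127.0]
force: [-0.7, -0.2, 0.1]
gripper_width: 91.2
gripper_force: 0.0
```

Call:
send_rows(motion=[{"tx": 0, "ty": 0, "tz": 0, "rx": 0, "ry": 0, "rz": 0.311, "gripper": -1}, {"tx": 0, "ty": 0, "tz": 0, "rx": 0, "ry": 0, "rz": 0.311, "gripper": -1}, {"tx": 0, "ty": 0, "tz": 0, "rx": 0, "ry": 0, "rz": 0.311, "gripper": -1}, {"tx": 0, "ty": 0, "tz": 0, "rx": 0, "ry": 0, "rz": 0.311, "gripper": -1}, {"tx": 0, "ty": 0, "tz": 0, "rx": 0, "ry": 0, "rz": 0, "gripper": -1}])

```text
time_s: 2.38
ee_pos: [473.0, 140.3, 213.9]
ee_rot: [-180.0, -0.0, 90.1]
force: [-0.3, 0.6, -0.2]
gripper_width: 90.9
gripper_force: 0.0
```

Run:
```python
from h import *
import pickle
G=grab('wrist','w2.png'); s=grab('side','s2.png'); pickle.dump((G,s),open('g1.pkl','wb')); print(G['s']['ee_pos'],G['s']['ee_rot'],G['s']['time_s'])
```

```text
[472.99474677 140.3210381  213.90103261] [-1.79994480e+02 -1.43551524e-03  9.01278354e+01] 2.375
```

View pics/w2.png

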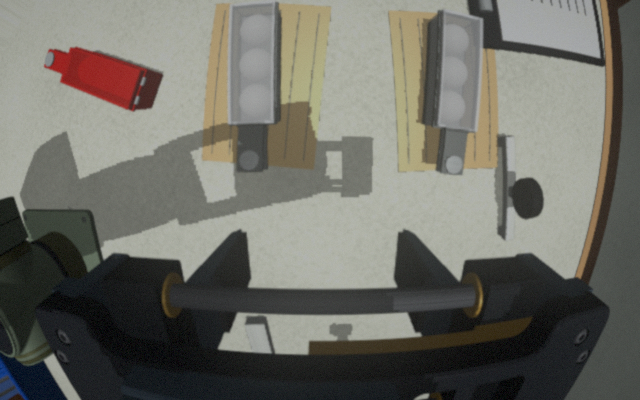

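The wrist view shows box A with its lid from (231,3) to (279,123) and cap at (249,159), box B with its lid from (440,12) to (480,130) and cap at (453,164), and the red one at (100,78). I'll triangulate the two caps to see which tab stands up.

```bash
cat >> h.py <<'E'
def tri(*gp):
    A=np.zeros((3,3));b=np.zeros(3);L=[]
    for g,p in gp:
        o,d=ray(g,*p);d=d/np.linalg.norm(d);M=np.eye(3)-np.outer(d,d);A+=M;b+=M@o;L.append((M,o))
    x=np.linalg.solve(A,b); return x.round(1),[round(float(np.linalg.norm(M@(x-o))),1) for M,o in L]
E
python3 - <<'E'
from h import *
import pickle
G0=pickle.load(open('g0.pkl','rb')); w,s=pickle.load(open('g1.pkl','rb')); g=G0['side']
print('A cap',tri((w,(249,159)),(g,(316.5,267))))
print('B cap',tri((w,(453,164)),(g,(261,237))))
for n,P in (('A',[(231,4),(278,3),(279,122),(229,124)]),('B',[(440,11),(483,16),(470,131),(437,127)])):
    q=np.array([onz(w,*p,62) for p in P]); print(n,q[:,:2].tolist(),np.linalg.norm(np.roll(q,-1,0)-q,axis=1).round(1))
c=lambda f,x,y,w,h,W:cv2.resize(f[y:y+h,x:x+w,::-1],(W,300),interpolation=cv2.INTER_CUBIC)
S=s['frame']
cv2.imwrite('pics/c2.png',np.vstack([np.hstack([c(w['frame'],200,90,100,100,300),c(w['frame'],410,90,100,100,300)]),np.hstack([c(g['frame'],290,245,60,60,300),c(g['frame'],235,215,60,60,300)])]))
E
```

```text
A cap (array([394.6, 179. ,  62.3]), [0.2, 0.2])
B cap (array([617.4, 175.2,  59.3]), [2.4, 2.4])
A [[375.0, 351.8], [426.2, 347.9], [427.8, 217.3], [373.6, 217.2]] [ 51.3 130.6  54.2 134.6]
B [[600.4, 348.1], [655.0, 352.2], [637.6, 214.2], [596.6, 215.7]] [ 54.8 139.1  41.  132.5]
```

View pics/c2.png

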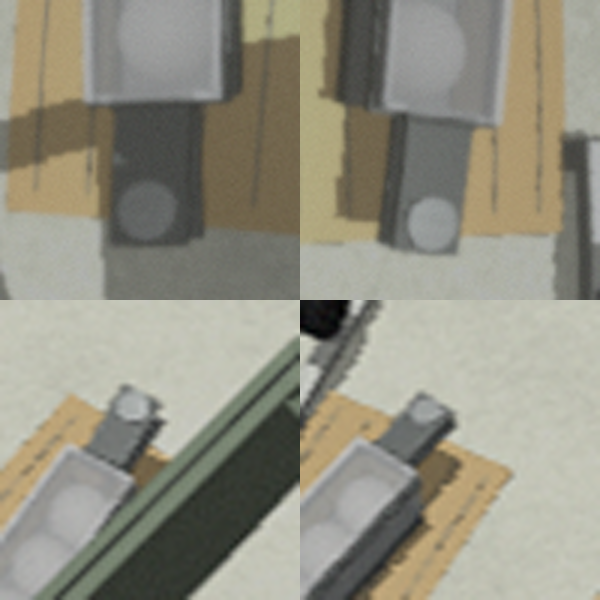

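Run:
```python
from h import *
import pickle
G0=pickle.load(open('g0.pkl','rb')); w,s=pickle.load(open('g1.pkl','rb')); g=G0['side'];sc=G0['scene']
print('A cap',tri((w,(249,160.7)),(g,(316.4,266))))
print('B cap',tri((w,(454.3,164)),(g,(260,236.6))))
F=sc['frame']
c=lambda x,y:cv2.resize(F[y:y+40,x:x+50,::-1],(400,320),interpolation=cv2.INTER_CUBIC)
cv2.imwrite('pics/c3.png',np.hstack([c(345,145),c(385,183)]))
```

```text
A cap (array([395.5, 177.8,  66. ]), [0.4, 0.4])
B cap (array([620.6, 175.2,  58.3]), [1.4, 1.4])
```

View pics/c3.png

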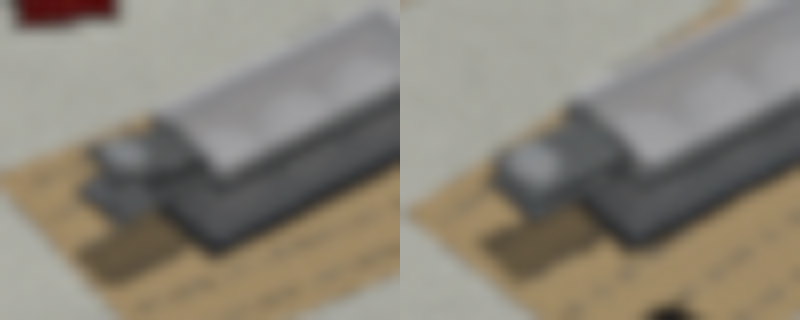

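A (scene (380,163)) is the open one: its tab and lug are clearly split, while B's is flat. Next I'll refine A's lid edges and measure the pliers' axis.

Run:
```python
from h import *
import pickle
w,s=pickle.load(open('g1.pkl','rb')); F=w['frame'].astype(int)
gray=F.mean(2);sat=F.max(2)-F.min(2)
L=[];Rr=[]
for r in range(15,120,8):
    row=(sat[r,215:300]<25)&(gray[r,215:300]>120); i=np.where(row)[0]+215
    # run containing 255
    L.append(onz(w,i[0],r,62)[:2]);Rr.append(onz(w,i[-1],r,62)[:2])
    print(r,i[0],i[-1],L[-1],Rr[-1])
L=np.array(L);Rr=np.array(Rr)
print(np.degrees(np.polyfit(L[:,1],L[:,0],1)[0]),np.degrees(np.polyfit(Rr[:,1],Rr[:,0],1)[0]))
print([int(x) for x in gray[110:135,250]])
print([int(x) for x in gray[0:12,250]])
G0=pickle.load(open('g0.pkl','rb'));g=G0['scene'];gs=G0['side']
for P in [(345,167),(366,190),(411,171)]:print(onz(g,*P,0))
```

```text
15 229 274 [373.3 338.6] [422.3 333.9]
23 229 274 [373.6 329.1] [422.5 324.6]
31 228 273 [372.8 319.8] [421.5 315.5]
39 228 274 [373.  310.5] [422.7 306.4]
47 228 273 [373.2 301.4] [421.7 297.5]
55 228 273 [373.3 292.4] [421.8 288.7]
63 228 273 [373.4 283.5] [421.9 280. ]
71 228 273 [373.4 274.6] [421.9 271.4]
79 228 273 [373.4 265.8] [421.9 262.8]
87 228 273 [373.4 257.1] [421.9 254.3]
95 228 273 [373.3 248.5] [421.8 245.8]
103 228 273 [373.1 239.8] [421.7 237.4]
111 228 273 [372.9 231.2] [421.6 229. ]
119 228 273 [372.7 222.6] [421.5 220.6]
0.13076922097286212 0.34090730603455033
[153, 150, 149, 150, 146, 145, 143, 140, 141, 138, 136, 140, 132, 107, 79, 70, 68, 72, 75, 71, 68, 72, 70, 71, 70]
[161, 166, 166, 160, 148, 129, 121, 122, 129, 128, 131, 129]
[315.5 174.3   0. ]
[455.7 160.6   0. ]
[475.  360.1   0. ]
```

Call:
send_rows(motion=[{"tx": 0.1, "ty": -0.05, "tz": 0, "rx": 0, "ry": 0, "rz": 0, "gripper": -1}, {"tx": 0.1, "ty": -0.05, "tz": 0, "rx": 0, "ry": 0, "rz": 0, "gripper": -1}, {"tx": 0.1, "ty": -0.05, "tz": 0, "rx": 0, "ry": 0, "rz": 0, "gripper": -1}, {"tx": 0, "ty": 0, "tz": 0.1, "rx": 0, "ry": 0, "rz": 0, "gripper": -1}, {"tx": 0, "ty": 0, "tz": 0.1, "rx": 0, "ry": 0, "rz": 0, "gripper": -1}, {"tx": 0, "ty": 0, "tz": 0.1, "rx": 0, "ry": 0, "rz": 0, "gripper": -1}, {"tx": 0, "ty": 0, "tz": 0.06, "rx": 0, "ry": 0, "rz": 0, "gripper": -1}, {"tx": 0, "ty": 0, "tz": 0.03, "rx": 0, "ry": 0, "rz": 0, "gripper": -1}, {"tx": 0, "ty": 0, "tz": 0, "rx": 0, "ry": 0, "rz": 0, "gripper": -1}])

```text
time_s: 3.6
ee_pos: [397.3, 289.9, 17.9]
ee_rot: [-179.9, 0.1, 90.1]
force: [0.7, -0.3, -0.2]
gripper_width: 91.1
gripper_force: 0.0
```

Call:
send_rows(grip_force=25, motion=[{"tx": 0, "ty": 0, "tz": 0, "rx": 0, "ry": 0, "rz": 0, "gripper": 1}, {"tx": 0, "ty": 0, "tz": 0, "rx": 0, "ry": 0, "rz": 0, "gripper": 1}, {"tx": 0, "ty": 0, "tz": 0, "rx": 0, "ry": 0, "rz": 0, "gripper": 1}, {"tx": 0, "ty": 0, "tz": 0, "rx": 0, "ry": 0, "rz": 0, "gripper": 1}, {"tx": 0, "ty": 0, "tz": 0, "rx": 0, "ry": 0, "rz": 0, "gripper": 1}, {"tx": 0, "ty": 0, "tz": 0, "rx": 0, "ry": 0, "rz": 0, "gripper": 1}])

```text
time_s: 4.35
ee_pos: [398.0, 290.4, 19.2]
ee_rot: [180.0, -0.0, 90.0]
force: [-1.9, -0.2, 2.7]
gripper_width: 50.0
gripper_force: 24.9
```

Run:
```python
from h import *
import pickle
w=grab('wrist','w3.png'); sc=grab('scene','sc3.png'); s=grab('side','s3.png')
pickle.dump((w,sc,s),open('g3.pkl','wb'))
c=lambda f,x,y,w,h:cv2.resize(f[y:y+h,x:x+w,::-1],(400,300),interpolation=cv2.INTER_CUBIC)
cv2.imwrite('pics/c4.png',np.vstack([np.hstack([c(w['frame'],160,80,320,240),c(sc['frame'],250,190,80,60)]),np.hstack([c(s['frame'],310,145,80,60),c(s['frame'],220,200,160,120)])]))
```

```text
(no output)
```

View pics/c4.png

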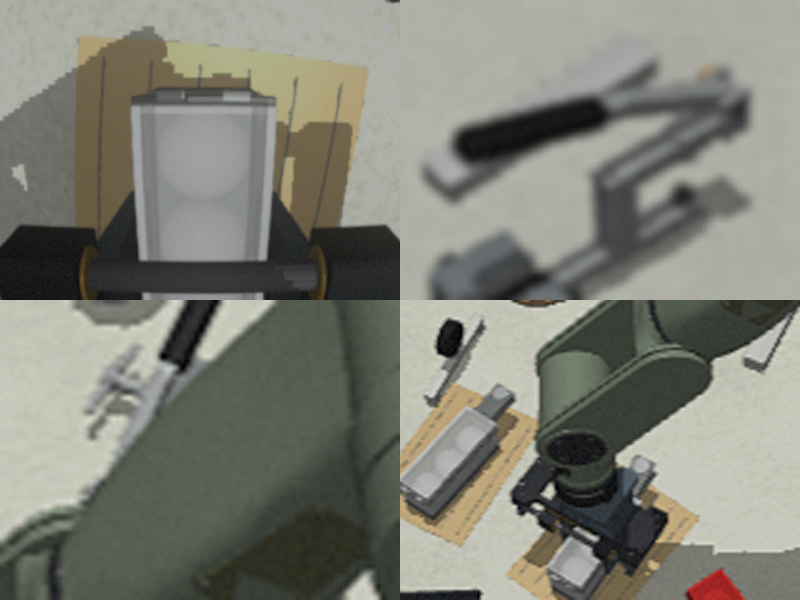

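The box is gripped at 50.0 mm with the tab still up. I'll lift high and carry it past the pliers so the wrist camera can see them from above.

Call:
send_rows(motion=[{"tx": 0, "ty": 0, "tz": -0.03, "rx": 0, "ry": 0, "rz": 0, "gripper": 1}, {"tx": 0, "ty": 0, "tz": -0.1, "rx": 0, "ry": 0, "rz": 0, "gripper": 1}, {"tx": 0, "ty": 0, "tz": -0.1, "rx": 0, "ry": 0, "rz": 0, "gripper": 1}, {"tx": 0, "ty": 0, "tz": -0.1, "rx": 0, "ry": 0, "rz": 0, "gripper": 1}, {"tx": 0, "ty": 0, "tz": -0.1, "rx": 0, "ry": 0, "rz": 0, "gripper": 1}, {"tx": 0, "ty": 0, "tz": -0.1, "rx": 0, "ry": 0, "rz": 0, "gripper": 1}, {"tx": -0.1, "ty": 0.02, "tz": 0, "rx": 0, "ry": 0, "rz": 0, "gripper": 1}, {"tx": -0.1, "ty": 0.02, "tz": 0, "rx": 0, "ry": 0, "rz": 0, "gripper": 1}, {"tx": -0.1, "ty": 0.02, "tz": 0, "rx": 0, "ry": 0, "rz": 0, "gripper": 1}, {"tx": -0.1, "ty": 0.02, "tz": 0, "rx": 0, "ry": 0, "rz": 0, "gripper": 1}, {"tx": -0.1, "ty": 0.02, "tz": 0, "rx": 0, "ry": 0, "rz": 0, "gripper": 1}, {"tx": -0.1, "ty": 0.02, "tz": 0, "rx": 0, "ry": 0, "rz": 0, "gripper": 1}])

```text
time_s: 6.0
ee_pos: [457.9, -11.3, 283.0]
ee_rot: [-179.9, -0.0, 90.0]
force: [0.8, 0.9, -2.1]
gripper_width: 50.5
gripper_force: 25.0
```

Call:
send_rows(motion=[{"tx": -0.1, "ty": 0.02, "tz": 0, "rx": 0, "ry": 0, "rz": 0, "gripper": 1}, {"tx": -0.1, "ty": 0.02, "tz": 0, "rx": 0, "ry": 0, "rz": 0, "gripper": 1}, {"tx": -0.1, "ty": 0.02, "tz": 0, "rx": 0, "ry": 0, "rz": 0, "gripper": 1}, {"tx": -0.1, "ty": 0.02, "tz": 0, "rx": 0, "ry": 0, "rz": 0, "gripper": 1}, {"tx": -0.06, "ty": 0.02, "tz": 0, "rx": 0, "ry": 0, "rz": 0, "gripper": 1}, {"tx": 0, "ty": 0, "tz": 0, "rx": 0, "ry": 0, "rz": 0, "gripper": 1}])

```text
time_s: 6.75
ee_pos: [508.1, -241.6, 282.0]
ee_rot: [-179.9, -0.1, 89.9]
force: [-0.6, 0.7, -3.4]
gripper_width: 49.9
gripper_force: 25.0
```

Run:
```python
from h import *
import pickle
w3=pickle.load(open('g3.pkl','rb'))[0]; print('lid far edge',onz(w3,323,158.4,62))
w=grab('wrist','w4.png'); sc=grab('scene'); s=grab('side')
pickle.dump((w,sc,s),open('g4.pkl','wb'));print(w['s']['ee_pos'],w['s']['ee_rot'],w['s']['gripper_width'])
```

```text
lid far edge [397.8 355.2  62. ]
[ 508.12219755 -241.5536414   281.95573759] [-1.79855674e+02 -5.86196494e-02  8.98501223e+01] 49.93607704640332
```

View pics/w4.png

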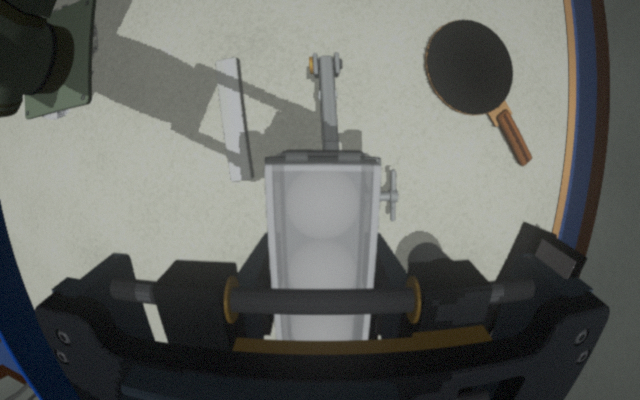

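The wrist view shows the pliers' pivot at (326,65), with the bar running down to (330,150) where the box hides it, and the straightedge at (237,120). I have one view left, so the bar edges have to come from numbers.

Run:
```python
from h import *
import pickle
w2=pickle.load(open('g1.pkl','rb'))[0]; print('near edge',onz(w2,251,122.7,62))
w=pickle.load(open('g4.pkl','rb'))[0]; F=w['frame'].astype(int)
for r in list(range(46,84,3))+[90,100,110,120,130,140]:
    print(r,' '.join('%d'%x for x in F[r,300:352].mean(1)))
print('pivot',onz(w,326,65,112), onz(w,326,65,122))
```

```text
near edge [398.  217.5  62. ]
46 171 170 167 168 169 165 163 164 169 172 173 176 175 175 172 173 171 170 171 170 166 164 167 164 167 170 169 172 168 171 168 172 169 168 167 167 169 169 166 169 172 172 172 169 169 167 167 172 172 172 173 172
49 169 171 169 172 173 171 171 164 165 168 169 172 170 169 171 169 171 174 171 170 171 171 170 170 166 168 167 163 166 167 170 170 169 167 169 170 170 169 173 172 171 174 169 171 168 165 168 171 173 173 172 172
52 170 169 168 169 166 169 171 166 169 171 170 174 169 163 157 160 160 165 170 168 167 168 173 170 170 165 164 166 165 167 169 169 169 160 153 142 144 149 159 168 170 173 169 168 168 167 169 171 170 169 170 170
55 170 168 168 167 168 169 171 168 168 168 167 162 145 135 136 138 130 138 160 167 164 160 152 148 150 148 147 148 145 146 149 154 153 139 120 131 141 139 137 156 168 173 172 170 169 168 166 169 173 171 172 167
58 171 171 171 172 169 170 167 166 154 124 108 107 103 115 135 134 124 109 113 108 118 130 138 141 140 136 138 134 140 138 128 117 102 92 97 127 141 141 133 130 136 150 163 165 169 169 168 171 170 168 168 165
61 172 174 173 17
[... 2204 characters left out ...]
168 166 170 173 175 174 172 170 174 175 173 172 172
120 113 111 111 112 113 112 117 115 110 115 112 113 112 108 112 111 112 112 107 109 99 90 86 100 116 128 130 136 134 135 134 132 136 136 133 128 127 135 167 173 176 172 174 173 173 175 174 174 177 175 176 175
130 111 113 112 110 111 111 113 113 112 115 113 111 114 113 111 112 110 116 118 114 109 93 83 84 87 92 95 96 95 94 96 95 95 98 95 93 91 112 153 170 174 175 170 165 152 143 134 123 121 120 121 119
140 110 113 109 112 110 110 110 111 110 112 112 110 114 113 113 115 115 114 112 113 110 103 91 80 78 82 90 91 88 91 88 90 92 92 93 91 84 84 95 106 116 112 116 116 116 114 115 111 113 112 114 118
pivot [ 512. -102.  112.] [ 511.9 -103.7  122. ]
```

Run:
```python
from h import *
import pickle
w=pickle.load(open('g4.pkl','rb'))[0]
for u,v,z in [(325.8,62.3,115),(326,67,122),(327.5,82,132),(329.3,100,145),(329.5,110,155),(330.5,120,163),(329.8,130,170),(330.2,140,172),(326,54,102)]: print((u,v),onz(w,u,v,z))
print(env.state()['ee_rot'])
```

```text
(325.8, 62.3) [511.7 -99.4 115. ]
(326, 67) [ 511.9 -105.9  122. ]
(327.5, 82) [ 513.2 -123.3  132. ]
(329.3, 100) [ 514.7 -142.8  145. ]
(329.5, 110) [ 514.7 -153.   155. ]
(330.5, 120) [ 515.4 -162.5  163. ]
(329.8, 130) [ 514.6 -171.6  170. ]
(330.2, 140) [ 514.9 -180.6  172. ]
(326, 54) [512.1 -87.4 102. ]
[-1.79904594e+02 -8.52073120e-02  9.00347880e+01]
```

Call:
send_rows(motion=[{"tx": 0.1, "ty": 0, "tz": 0, "rx": 0, "ry": 0, "rz": 0, "gripper": 1}, {"tx": 0.1, "ty": 0, "tz": 0, "rx": 0, "ry": 0, "rz": 0, "gripper": 1}, {"tx": 0.1, "ty": 0, "tz": 0, "rx": 0, "ry": 0, "rz": 0, "gripper": 1}, {"tx": 0.1, "ty": 0, "tz": 0, "rx": 0, "ry": 0, "rz": 0, "gripper": 1}, {"tx": 0.1, "ty": 0, "tz": 0, "rx": 0, "ry": 0, "rz": 0, "gripper": 1}, {"tx": 0.1, "ty": -0.004, "tz": 0, "rx": 0, "ry": 0, "rz": -0.067, "gripper": 1}, {"tx": 0.02, "ty": 0, "tz": 0.1, "rx": 0, "ry": 0, "rz": 0, "gripper": 1}, {"tx": 0, "ty": 0, "tz": 0.1, "rx": 0, "ry": 0, "rz": 0, "gripper": 1}, {"tx": 0, "ty": 0, "tz": 0.1, "rx": 0, "ry": 0, "rz": 0, "gripper": 1}, {"tx": 0, "ty": 0, "tz": 0.1, "rx": 0, "ry": 0, "rz": 0, "gripper": 1}, {"tx": 0, "ty": 0, "tz": 0.08, "rx": 0, "ry": 0, "rz": 0, "gripper": 1}, {"tx": 0, "ty": 0, "tz": 0, "rx": 0, "ry": 0, "rz": 0, "gripper": 1}])

```text
time_s: 8.4
ee_pos: [502.6, 70.9, 41.9]
ee_rot: [-179.6, 0.0, 92.1]
force: [-0.1, -1.4, -1.3]
gripper_width: 49.9
gripper_force: 25.0
```

Call:
send_rows(motion=[{"tx": 0, "ty": 0, "tz": 0.02, "rx": 0, "ry": 0, "rz": 0, "gripper": 1}, {"tx": 0, "ty": 0, "tz": 0, "rx": 0, "ry": 0, "rz": 0, "gripper": 1}, {"tx": 0, "ty": 0, "tz": 0, "rx": 0, "ry": 0, "rz": 0, "gripper": 1}])

```text
time_s: 8.78
ee_pos: [506.6, 70.5, 35.1]
ee_rot: [179.9, -0.0, 92.0]
force: [-0.3, 0.3, -2.0]
gripper_width: 50.0
gripper_force: 25.0
```

Call:
send_rows(motion=[{"tx": 0, "ty": -0.0016, "tz": 0.027, "rx": 0, "ry": 0, "rz": 0, "gripper": 1}, {"tx": 0, "ty": 0, "tz": 0, "rx": 0, "ry": 0, "rz": 0, "gripper": 1}, {"tx": -0.04, "ty": 0, "tz": 0, "rx": 0, "ry": 0, "rz": 0, "gripper": 1}, {"tx": -0.04, "ty": 0, "tz": 0, "rx": 0, "ry": 0, "rz": 0, "gripper": 1}, {"tx": 0, "ty": 0, "tz": 0, "rx": 0, "ry": 0, "rz": 0, "gripper": 1}, {"tx": 0, "ty": 0, "tz": 0, "rx": 0, "ry": 0, "rz": 0, "gripper": 1}])

```text
time_s: 9.52
ee_pos: [506.2, 30.6, 20.3]
ee_rot: [-180.0, -0.0, 92.0]
force: [0.9, -0.4, -2.1]
gripper_width: 50.0
gripper_force: 25.0
```

Run:
```python
from h import *
import time
s=env.state();print(s['ee_pos'],s['ee_rot'],s['force'])
```

```text
[506.24270845  30.61843753  20.33105723] [-1.79982058e+02 -2.04950512e-02  9.20038212e+01] [ 0.91843311 -0.37348864 -2.0873804 ]
```

Call:
send_rows(motion=[{"tx": -0.02, "ty": 0.001, "tz": -0.001, "rx": 0, "ry": 0, "rz": 0, "gripper": 1}, {"tx": -0.02, "ty": 0.001, "tz": 0, "rx": 0, "ry": 0, "rz": 0, "gripper": 1}, {"tx": -0.02, "ty": 0, "tz": 0, "rx": 0, "ry": 0, "rz": 0, "gripper": 1}, {"tx": -0.02, "ty": 0, "tz": 0, "rx": 0, "ry": 0, "rz": 0, "gripper": 1}, {"tx": -0.014, "ty": 0, "tz": 0, "rx": 0, "ry": 0, "rz": 0, "gripper": 1}, {"tx": -0.01, "ty": 0, "tz": 0, "rx": 0, "ry": 0, "rz": 0, "gripper": 1}, {"tx": 0, "ty": 0, "tz": 0, "rx": 0, "ry": 0, "rz": 0, "gripper": 1}, {"tx": 0, "ty": 0, "tz": 0, "rx": 0, "ry": 0, "rz": 0, "gripper": 1}])

```text
time_s: 10.52
ee_pos: [509.2, -21.4, 20.9]
ee_rot: [-180.0, -0.0, 92.0]
force: [-0.5, 0.5, -2.4]
gripper_width: 50.3
gripper_force: 25.0
```

Call:
send_rows(motion=[{"tx": 0, "ty": 0, "tz": 0.003, "rx": 0, "ry": 0, "rz": 0, "gripper": 1}, {"tx": 0, "ty": 0, "tz": 0, "rx": 0, "ry": 0, "rz": 0, "gripper": 1}, {"tx": 0, "ty": 0, "tz": 0, "rx": 0, "ry": 0, "rz": 0, "gripper": 1}, {"tx": 0, "ty": 0, "tz": 0, "rx": 0, "ry": 0, "rz": 0, "gripper": -1}, {"tx": 0, "ty": 0, "tz": 0, "rx": 0, "ry": 0, "rz": 0, "gripper": -1}, {"tx": 0, "ty": 0, "tz": 0, "rx": 0, "ry": 0, "rz": 0, "gripper": -1}, {"tx": 0, "ty": 0, "tz": 0, "rx": 0, "ry": 0, "rz": 0, "gripper": -1}, {"tx": 0, "ty": 0, "tz": 0, "rx": 0, "ry": 0, "rz": 0, "gripper": -1}])

```text
time_s: 11.52
ee_pos: [509.2, -21.6, 19.5]
ee_rot: [180.0, -0.0, 92.0]
force: [0.4, -0.8, -0.3]
gripper_width: 90.5
gripper_force: 0.0
```

Call:
send_rows(motion=[{"tx": 0, "ty": 0, "tz": -0.05, "rx": 0, "ry": 0, "rz": 0, "gripper": -1}, {"tx": 0, "ty": 0, "tz": -0.1, "rx": 0, "ry": 0, "rz": 0, "gripper": -1}, {"tx": 0, "ty": 0, "tz": -0.1, "rx": 0, "ry": 0, "rz": 0, "gripper": -1}, {"tx": 0, "ty": 0, "tz": -0.1, "rx": 0, "ry": 0, "rz": 0, "gripper": -1}, {"tx": 0, "ty": 0, "tz": -0.1, "rx": 0, "ry": 0, "rz": 0, "gripper": -1}, {"tx": 0, "ty": 0, "tz": -0.07, "rx": 0, "ry": 0, "rz": 0, "gripper": -1}, {"tx": -0.11, "ty": 0, "tz": 0, "rx": 0, "ry": 0, "rz": 0, "gripper": -1}, {"tx": -0.11, "ty": 0, "tz": 0, "rx": 0, "ry": 0, "rz": 0, "gripper": -1}, {"tx": -0.11, "ty": 0, "tz": 0, "rx": 0, "ry": 0, "rz": 0, "gripper": 1}, {"tx": -0.11, "ty": 0, "tz": 0, "rx": 0, "ry": 0, "rz": 0, "gripper": 1}, {"tx": 0, "ty": 0, "tz": 0, "rx": 0, "ry": 0, "rz": 0, "gripper": 1}, {"tx": 0, "ty": 0, "tz": 0, "rx": 0, "ry": 0, "rz": 0, "gripper": 1}])

```text
time_s: 13.02
ee_pos: [516.7, -241.1, 279.1]
ee_rot: [-180.0, -0.1, 92.0]
force: [-0.5, 0.0, -0.7]
gripper_width: 54.3
gripper_force: 0.0
```

Run:
```python
from h import *
import pickle
w=grab('wrist'); sc=grab('scene'); s=grab('side')
pickle.dump((w,sc,s),open('g5.pkl','wb'));print(w['s']['ee_pos'],w['s']['ee_rot'],w['s']['gripper_width'])
c=lambda f,x,y,w,h:cv2.resize(f[y:y+h,x:x+w,::-1],(400,300),interpolation=cv2.INTER_CUBIC)
cv2.imwrite('pics/c5.png',np.vstack([np.hstack([c(w['frame'],260,0,160,120),c(w['frame'],240,80,200,150)]),np.hstack([c(sc['frame'],255,180,100,75),c(s['frame'],300,150,80,60)])]))
F=w['frame'].astype(int)
```

```text
[ 516.72776433 -241.06969265  279.11304672] [-1.79966536e+02 -6.45116851e-02  9.19973698e+01] 54.29935844523757
```

View pics/c5.png

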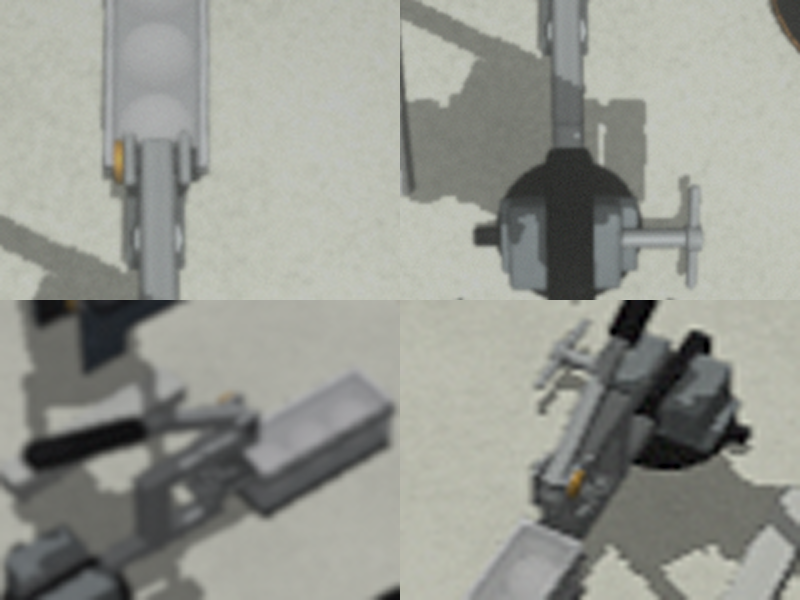

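The picture shows the box in the jaws with its centre line on the pliers' and its tab under the ram in the scene view; the vice bar and mug are clear. Next I'll check the depth by numbers.

Run:
```python
from h import *
import pickle
w=pickle.load(open('g5.pkl','rb'))[0]
C=lambda x,y:(260+x/2.5,y/2.5)
print('lid near L,R',onz(w,*C(106,176),62),onz(w,*C(207,172),62))
print('dots z65',onz(w,*C(137,240),65),onz(w,*C(178,235),65))
print('ear front/rear', onz(w,*C(129,136),115),onz(w,*C(129,185),115),onz(w,*C(184,132),115),onz(w,*C(184,180),115))
print('lever near/far',onz(w,*C(160,150),122),onz(w,*C(160,290),145))
D=lambda x,y:(240+(x-400)/2,80+y/2)
print('grip near end',onz(w,*D(568,150),165),onz(w,*D(568,150),170))
```

```text
lid near L,R [ 487.3 -101.2   62. ] [536.8 -97.4  62. ]
dots z65 [ 503.7 -133.5   65. ] [ 523.6 -130.3   65. ]
ear front/rear [500. -91. 115.] [ 500.7 -112.8  115. ] [523.2 -88.4 115. ] [ 523.9 -109.8  115. ]
lever near/far [513.3 -98.2 122. ] [ 515.2 -158.2  145. ]
grip near end [ 516.4 -194.4  165. ] [ 516.3 -193.8  170. ]
```

Call:
send_rows(motion=[{"tx": -0.006, "ty": 0, "tz": 0.05, "rx": 0, "ry": 0, "rz": 0, "gripper": 1}, {"tx": 0, "ty": 0, "tz": 0.05, "rx": 0, "ry": 0, "rz": 0, "gripper": 1}, {"tx": 0, "ty": 0, "tz": 0.05, "rx": 0, "ry": 0, "rz": 0, "gripper": 1}, {"tx": 0, "ty": 0, "tz": 0, "rx": 0, "ry": 0, "rz": 0, "gripper": 1}, {"tx": 0, "ty": 0, "tz": 0, "rx": 0, "ry": 0, "rz": 0, "gripper": 1}])

```text
time_s: 13.8
ee_pos: [517.8, -244.1, 205.6]
ee_rot: [179.9, 0.0, 92.1]
force: [0.3, -0.7, -0.6]
gripper_width: 0.4
gripper_force: 0.0
```

Call:
send_rows(motion=[{"tx": -0.003, "ty": 0, "tz": 0.02, "rx": 0, "ry": 0, "rz": 0, "gripper": 1}, {"tx": -0.003, "ty": 0, "tz": 0.02, "rx": 0, "ry": 0, "rz": 0, "gripper": 1}, {"tx": -0.003, "ty": 0, "tz": 0.02, "rx": 0, "ry": 0, "rz": 0, "gripper": 1}, {"tx": -0.003, "ty": 0, "tz": 0.02, "rx": 0, "ry": 0, "rz": 0, "gripper": 1}, {"tx": 0, "ty": 0, "tz": 0, "rx": 0, "ry": 0, "rz": 0, "gripper": 1}])

```text
time_s: 14.42
ee_pos: [516.9, -250.4, 163.5]
ee_rot: [-179.9, -0.1, 92.0]
force: [-0.5, -0.4, 2.1]
gripper_width: 0.2
gripper_force: 1.0
```

Contact is made, at 2 N. I'll keep pressing.

Call:
send_rows(motion=[{"tx": -0.003, "ty": 0, "tz": 0.016, "rx": 0, "ry": 0, "rz": 0, "gripper": 1}, {"tx": -0.003, "ty": 0, "tz": 0.016, "rx": 0, "ry": 0, "rz": 0, "gripper": 1}, {"tx": 0, "ty": 0, "tz": 0, "rx": 0, "ry": 0, "rz": 0, "gripper": 1}])

```text
time_s: 14.8
ee_pos: [517.4, -254.2, 149.0]
ee_rot: [180.0, 0.1, 92.0]
force: [-1.8, -1.5, 8.7]
gripper_width: 0.4
gripper_force: 4.0
```

Call:
send_rows(motion=[{"tx": -0.003, "ty": 0, "tz": 0.014, "rx": 0, "ry": 0, "rz": 0, "gripper": 1}, {"tx": -0.003, "ty": 0, "tz": 0.014, "rx": 0, "ry": 0, "rz": 0, "gripper": 1}, {"tx": 0, "ty": 0, "tz": 0, "rx": 0, "ry": 0, "rz": 0, "gripper": 1}])

```text
time_s: 15.18
ee_pos: [517.5, -256.8, 134.5]
ee_rot: [180.0, 0.0, 92.0]
force: [-1.4, -2.4, 5.3]
gripper_width: 0.9
gripper_force: 2.5
```

Call:
send_rows(motion=[{"tx": -0.002, "ty": 0, "tz": 0.012, "rx": 0, "ry": 0, "rz": 0, "gripper": 1}, {"tx": -0.001, "ty": 0, "tz": 0.01, "rx": 0, "ry": 0, "rz": 0, "gripper": 1}, {"tx": 0, "ty": 0, "tz": 0, "rx": 0, "ry": 0, "rz": 0, "gripper": 1}])

```text
time_s: 15.55
ee_pos: [517.6, -258.0, 122.9]
ee_rot: [-180.0, -0.0, 92.0]
force: [-0.2, -0.7, 2.5]
gripper_width: 0.6
gripper_force: 1.3
```

Call:
send_rows(motion=[{"tx": -0.001, "ty": 0, "tz": 0.01, "rx": 0, "ry": 0, "rz": 0, "gripper": 1}, {"tx": 0, "ty": 0, "tz": 0.008, "rx": 0, "ry": 0, "rz": 0, "gripper": 1}, {"tx": 0, "ty": 0, "tz": 0, "rx": 0, "ry": 0, "rz": 0, "gripper": 1}])

```text
time_s: 15.92
ee_pos: [517.6, -258.4, 114.4]
ee_rot: [-180.0, -0.0, 92.0]
force: [-0.8, -1.2, 4.1]
gripper_width: 0.6
gripper_force: 2.2
```

Call:
send_rows(motion=[{"tx": 0, "ty": 0, "tz": 0.006, "rx": 0, "ry": 0, "rz": 0, "gripper": 1}, {"tx": 0, "ty": 0, "tz": 0.004, "rx": 0, "ry": 0, "rz": 0, "gripper": 1}, {"tx": 0, "ty": 0, "tz": 0, "rx": 0, "ry": 0, "rz": 0, "gripper": 1}])

```text
time_s: 16.3
ee_pos: [517.7, -258.5, 110.5]
ee_rot: [180.0, 0.0, 92.0]
force: [-1.9, -1.0, 9.4]
gripper_width: 0.2
gripper_force: 4.7
```

Force is rising again as the handle closes firmly. I'll press a little more for a firm home.

Call:
send_rows(motion=[{"tx": 0, "ty": 0, "tz": 0.006, "rx": 0, "ry": 0, "rz": 0, "gripper": 1}, {"tx": 0, "ty": 0, "tz": 0.004, "rx": 0, "ry": 0, "rz": 0, "gripper": 1}, {"tx": 0, "ty": 0, "tz": 0, "rx": 0, "ry": 0, "rz": 0, "gripper": 1}])

```text
time_s: 16.68
ee_pos: [517.7, -258.4, 106.3]
ee_rot: [179.9, 0.0, 92.0]
force: [-3.0, 0.5, 14.0]
gripper_width: 0.3
gripper_force: 6.7
```

Call:
send_rows(motion=[{"tx": 0.006, "ty": 0, "tz": -0.04, "rx": 0, "ry": 0, "rz": 0, "gripper": 1}, {"tx": 0.01, "ty": 0, "tz": -0.05, "rx": 0, "ry": 0, "rz": 0, "gripper": 1}, {"tx": 0.014, "ty": 0, "tz": -0.06, "rx": 0, "ry": 0, "rz": 0, "gripper": 1}, {"tx": 0, "ty": 0, "tz": -0.1, "rx": 0, "ry": 0, "rz": 0, "gripper": 1}, {"tx": 0, "ty": 0, "tz": -0.1, "rx": 0, "ry": 0, "rz": 0, "gripper": 1}, {"tx": 0.11, "ty": 0, "tz": 0, "rx": 0, "ry": 0, "rz": 0, "gripper": -1}, {"tx": 0.11, "ty": 0, "tz": 0, "rx": 0, "ry": 0, "rz": 0, "gripper": -1}, {"tx": 0.11, "ty": 0, "tz": 0, "rx": 0, "ry": 0, "rz": 0, "gripper": -1}, {"tx": 0.11, "ty": 0, "tz": 0, "rx": 0, "ry": 0, "rz": 0, "gripper": -1}, {"tx": 0, "ty": 0, "tz": 0, "rx": 0, "ry": 0, "rz": 0, "gripper": -1}, {"tx": 0, "ty": 0, "tz": 0, "rx": 0, "ry": 0, "rz": 0, "gripper": -1}])

```text
time_s: 18.05
ee_pos: [509.1, -23.7, 279.0]
ee_rot: [-180.0, 0.0, 92.1]
force: [0.2, 0.2, -0.1]
gripper_width: 57.3
gripper_force: 0.0
```

Run:
```python
from h import *
import pickle
w=grab('wrist'); sc=grab('scene','sc6.png'); s=grab('side')
pickle.dump((w,sc,s),open('g6.pkl','wb'));print(w['s']['ee_pos'],w['s']['ee_rot'],w['s']['gripper_width'])
F=w['frame'].astype(int);gray=F.mean(2);sat=F.max(2)-F.min(2)
for r in range(20,220,20): print(r,' '.join('%d'%x for x in gray[r,240:400:3]))
a,b=pickle.load(open('g5.pkl','rb'))[1:]
# did box or handle change between before and after press?
for n,p,q,(x,y,W,H) in (('scene',b if 0 else a,sc,(255,180,100,75)),('side',b,s,(300,150,80,60))):
    d=cv2.absdiff(p['frame'],q['frame']).max(2)[y:y+H,x:x+W]>40; print(n,d.sum(),cv2.boundingRect(d.astype(np.uint8)))
```

```text
[509.09290654 -23.73465406 279.0245333 ] [-1.79951370e+02  1.18938144e-02  9.20622167e+01] 57.339365589243656
20 128 148 149 151 153 143 149 151 154 153 152 143 154 155 154 154 139 156 154 155 174 179 172 175 171 173 174 177 175 174 170 175 175 171 170 167 176 175 175 170 169 172 164 154 155 151 138 154 153 154 155 109 100 100
40 153 152 155 154 148 157 157 158 155 157 152 158 156 160 158 141 160 158 156 173 176 174 177 174 178 175 174 176 176 176 179 176 177 175 179 178 172 174 174 178 174 178 175 156 159 158 140 159 160 158 147 103 100 104
60 179 179 174 178 177 179 177 177 178 179 178 174 174 173 177 177 173 176 175 178 174 175 175 175 179 175 177 179 174 176 181 181 178 177 174 177 178 179 178 177 179 181 181 180 177 178 178 180 176 179 178 179 179 176
80 180 180 181 180 179 174 179 178 171 175 180 182 179 175 179 177 177 174 176 179 176 176 177 181 180 182 179 177 179 179 180 180 178 178 179 183 178 176 181 178 180 182 182 182 178 179 180 177 178 177 181 183 181 177
100 153 150 142 140 151 160 170 176 176 176 181 182 179 180 181 180 181 176 174 174 178 181 176 178 178 177 176 17
[... 555 characters left out ...]
17 112 116 117 116 115 114 116 118 117 120 119 118 116 116 118 121 122 119 115 157 142 149 148 151 156 157 156 154 152 150 151 143 128 119 119 121 119 117 118 161 179 178 184 183 182 180 181 181 180 182 183 179
180 172 175 141 140 139 156 162 142 143 124 118 115 120 121 119 121 121 121 117 119 114 142 144 154 160 163 167 167 168 168 167 165 151 151 135 178 164 162 132 151 165 182 179 181 183 185 183 181 181 184 183 181 180 184
200 90 171 171 176 175 173 174 173 177 172 175 174 179 181 175 179 181 177 180 178 176 151 148 151 160 163 164 165 163 163 163 157 147 158 158 180 178 182 183 183 181 182 180 180 181 181 182 183 181 181 181 182 181 180
scene 2023 (3, 0, 97, 75)
side 1081 (0, 0, 80, 60)
```

Call:
send_rows(motion=[{"tx": 0.004, "ty": 0, "tz": 0.1, "rx": 0, "ry": 0, "rz": 0, "gripper": -1}, {"tx": 0, "ty": 0, "tz": 0.1, "rx": 0, "ry": 0, "rz": 0, "gripper": -1}, {"tx": 0, "ty": 0, "tz": 0.1, "rx": 0, "ry": 0, "rz": 0, "gripper": -1}, {"tx": 0, "ty": 0, "tz": 0.1, "rx": 0, "ry": 0, "rz": 0, "gripper": -1}, {"tx": 0, "ty": 0, "tz": 0.08, "rx": 0, "ry": 0, "rz": 0, "gripper": -1}, {"tx": 0, "ty": 0, "tz": 0.035, "rx": 0, "ry": 0, "rz": 0, "gripper": -1}, {"tx": 0, "ty": 0, "tz": 0, "rx": 0, "ry": 0, "rz": 0, "gripper": -1}, {"tx": 0, "ty": 0, "tz": 0, "rx": 0, "ry": 0, "rz": 0, "gripper": -1}])

```text
time_s: 19.2
ee_pos: [510.0, -22.3, 22.7]
ee_rot: [179.9, 0.0, 92.0]
force: [0.4, -0.3, 0.4]
gripper_width: 91.3
gripper_force: 0.0
```

Call:
send_rows(motion=[{"tx": 0, "ty": 0, "tz": 0, "rx": 0, "ry": 0, "rz": 0, "gripper": 1}, {"tx": 0, "ty": 0, "tz": 0, "rx": 0, "ry": 0, "rz": 0, "gripper": 1}, {"tx": 0, "ty": 0, "tz": 0, "rx": 0, "ry": 0, "rz": 0, "gripper": 1}, {"tx": 0, "ty": 0, "tz": 0, "rx": 0, "ry": 0, "rz": 0, "gripper": 1}, {"tx": 0, "ty": 0, "tz": 0, "rx": 0, "ry": 0, "rz": 0, "gripper": 1}, {"tx": 0, "ty": 0, "tz": 0, "rx": 0, "ry": 0, "rz": 0, "gripper": 1}])

```text
time_s: 19.95
ee_pos: [509.2, -21.5, 22.0]
ee_rot: [180.0, -0.0, 92.0]
force: [0.1, 0.3, 2.6]
gripper_width: 49.6
gripper_force: 25.0
```

Call:
send_rows(motion=[{"tx": 0, "ty": 0, "tz": -0.005, "rx": 0, "ry": 0, "rz": 0, "gripper": 1}, {"tx": 0.02, "ty": 0, "tz": 0, "rx": 0, "ry": 0, "rz": 0, "gripper": 1}, {"tx": 0.04, "ty": 0, "tz": 0, "rx": 0, "ry": 0, "rz": 0, "gripper": 1}, {"tx": 0.06, "ty": 0, "tz": 0, "rx": 0, "ry": 0, "rz": 0, "gripper": 1}, {"tx": 0.08, "ty": 0, "tz": 0, "rx": 0, "ry": 0, "rz": 0, "gripper": 1}, {"tx": 0, "ty": 0, "tz": -0.08, "rx": 0, "ry": 0, "rz": 0, "gripper": 1}, {"tx": 0, "ty": 0, "tz": -0.1, "rx": 0, "ry": 0, "rz": 0, "gripper": 1}, {"tx": 0, "ty": 0, "tz": -0.1, "rx": 0, "ry": 0, "rz": 0.067, "gripper": 1}, {"tx": 0, "ty": 0, "tz": 0, "rx": 0, "ry": 0, "rz": 0, "gripper": 1}, {"tx": 0, "ty": 0, "tz": 0, "rx": 0, "ry": 0, "rz": 0, "gripper": 1}])

```text
time_s: 21.2
ee_pos: [504.5, 78.6, 163.4]
ee_rot: [-179.9, 0.0, 90.0]
force: [0.4, -0.5, -3.4]
gripper_width: 49.6
gripper_force: 25.0
```

Call:
send_rows(motion=[{"tx": 0.1, "ty": -0.05, "tz": 0, "rx": 0, "ry": 0, "rz": 0, "gripper": 1}, {"tx": 0.1, "ty": -0.05, "tz": 0, "rx": 0, "ry": 0, "rz": 0, "gripper": 1}, {"tx": 0.1, "ty": -0.05, "tz": 0, "rx": 0, "ry": 0, "rz": 0, "gripper": 1}, {"tx": 0.1, "ty": -0.05, "tz": 0, "rx": 0, "ry": 0, "rz": 0, "gripper": 1}, {"tx": 0.024, "ty": -0.013, "tz": 0, "rx": 0, "ry": 0, "rz": 0, "gripper": 1}, {"tx": 0, "ty": 0, "tz": 0.1, "rx": 0, "ry": 0, "rz": 0, "gripper": 1}, {"tx": 0, "ty": 0, "tz": 0.1, "rx": 0, "ry": 0, "rz": 0, "gripper": 1}, {"tx": 0, "ty": 0, "tz": 0.05, "rx": 0, "ry": 0, "rz": 0, "gripper": 1}, {"tx": 0, "ty": 0, "tz": 0.018, "rx": 0, "ry": 0, "rz": 0, "gripper": 1}, {"tx": 0, "ty": 0, "tz": 0, "rx": 0, "ry": 0, "rz": 0, "gripper": 1}, {"tx": 0, "ty": 0, "tz": 0, "rx": 0, "ry": 0, "rz": 0, "gripper": 1}])

```text
time_s: 22.58
ee_pos: [400.0, 290.7, 31.4]
ee_rot: [179.9, -0.1, 90.0]
force: [-0.7, 0.1, -2.6]
gripper_width: 50.0
gripper_force: 25.0
```

Lower 9.4 mm to standing height, then release and rise.

Call:
send_rows(motion=[{"tx": 0, "ty": -0.003, "tz": 0.012, "rx": 0, "ry": 0, "rz": 0, "gripper": 1}, {"tx": 0, "ty": 0, "tz": 0.006, "rx": 0, "ry": 0, "rz": 0, "gripper": 1}, {"tx": 0, "ty": 0, "tz": 0, "rx": 0, "ry": 0, "rz": 0, "gripper": 1}, {"tx": 0, "ty": 0, "tz": 0, "rx": 0, "ry": 0, "rz": 0, "gripper": 1}])

```text
time_s: 23.08
ee_pos: [397.6, 290.4, 22.0]
ee_rot: [180.0, -0.0, 90.0]
force: [-2.0, -0.8, 5.8]
gripper_width: 49.8
gripper_force: 25.0
```

Call:
send_rows(motion=[{"tx": 0, "ty": 0, "tz": 0, "rx": 0, "ry": 0, "rz": 0, "gripper": -1}, {"tx": 0, "ty": 0, "tz": 0, "rx": 0, "ry": 0, "rz": 0, "gripper": -1}, {"tx": 0, "ty": 0, "tz": 0, "rx": 0, "ry": 0, "rz": 0, "gripper": -1}, {"tx": 0, "ty": 0, "tz": 0, "rx": 0, "ry": 0, "rz": 0, "gripper": -1}, {"tx": 0, "ty": 0, "tz": -0.06, "rx": 0, "ry": 0, "rz": 0, "gripper": -1}, {"tx": 0, "ty": 0, "tz": -0.1, "rx": 0, "ry": 0, "rz": 0, "gripper": -1}, {"tx": 0, "ty": 0, "tz": -0.1, "rx": 0, "ry": 0, "rz": 0, "gripper": -1}, {"tx": 0, "ty": 0, "tz": -0.12, "rx": 0, "ry": 0, "rz": 0, "gripper": -1}, {"tx": -0.1, "ty": 0.05, "tz": 0, "rx": 0, "ry": 0, "rz": 0, "gripper": -1}, {"tx": -0.1, "ty": 0.05, "tz": 0, "rx": 0, "ry": 0, "rz": 0, "gripper": -1}, {"tx": -0.1, "ty": 0.05, "tz": 0, "rx": 0, "ry": 0, "rz": 0, "gripper": -1}, {"tx": 0, "ty": 0, "tz": 0, "rx": 0, "ry": 0, "rz": 0, "gripper": -1}])

```text
time_s: 24.58
ee_pos: [473.9, 137.4, 211.3]
ee_rot: [180.0, 0.0, 89.7]
force: [-0.1, 0.4, -0.2]
gripper_width: 91.5
gripper_force: 0.0
```

Run:
```python
from h import *
import pickle
w=grab('wrist'); sc=grab('scene'); s=grab('side')
pickle.dump((w,sc,s),open('g7.pkl','wb'));print(w['s']['ee_pos'],w['s']['ee_rot'],w['s']['gripper_width'])
F=w['frame'].astype(int);gray=F.mean(2);sat=F.max(2)-F.min(2)
for r in range(20,120,24):
    i=np.where((sat[r,215:300]<25)&(gray[r,215:300]>120))[0]+215; print(r,onz(w,i[0],r,62),onz(w,i[-1],r,62))
# bright cap: wrist patch and side patch
def cap(g,x,y,n=14,t=None):
    p=g['frame'][y-n:y+n,x-n:x+n].mean(2); return p
for r in range(120,180,3): print(r,' '.join('%d'%x for x in gray[r,225:285:2]))
# handle region change vs start in scene, tab region change
G0=pickle.load(open('g0.pkl','rb'))
for n,p,q,R in (('scene handle',G0['scene'],sc,(255,195,70,50)),('scene tab A',G0['scene'],sc,(348,155,30,25)),('scene lid A',G0['scene'],sc,(372,150,30,18))):
    x,y,W,H=R;d=cv2.absdiff(p['frame'],q['frame']).max(2)[y:y+H,x:x+W]; print(n,(d>25).sum(),d.mean().round(1))
x,y=348,155
print(np.round(G0['scene']['frame'][y:y+24:1,x:x+28:2].mean(2)).astype(int)); print(np.round(sc['frame'][y:y+24:1,x:x+28:2].mean(2)).astype(int))
```

```text
[473.85231036 137.43612406 211.32768871] [1.79978943e+02 3.68161794e-02 8.97087115e+01] 91.49387135805793
20 [373.3 329.9  62. ] [422.  324.8  62. ]
44 [372.7 302.2  62. ] [422.2 297.7  62. ]
68 [372.9 275.5  62. ] [422.1 271.7  62. ]
92 [372.6 249.5  62. ] [421.9 246.3  62. ]
116 [372.9 223.7  62. ] [421.4 221.2  62. ]
120 151 161 144 145 148 133 127 123 123 121 111 105 101 98 96 94 90 90 85 84 89 90 88 86 81 80 98 101 96 101
123 98 94 83 92 91 83 71 70 68 66 68 66 69 67 66 71 69 67 59 65 66 86 98 95 97 98 96 100 99 99
126 93 93 85 96 99 95 76 70 73 71 71 72 69 70 70 72 69 71 67 68 69 94 97 98 95 96 97 98 97 96
129 97 93 84 98 94 91 74 69 71 70 72 70 69 72 69 73 66 73 69 67 66 93 97 99 96 98 97 98 98 97
132 96 91 86 94 94 97 77 71 70 73 70 71 75 71 71 75 70 70 69 63 72 92 95 96 99 97 96 98 96 96
135 96 93 89 96 95 95 80 71 74 68 74 71 73 72 72 68 71 71 67 69 73 91 97 99 98 98 96 95 97 95
138 94 94 99 97 96 97 78 72 73 71 70 71 69 70 70 70 70 71 70 61 63 92 94 93 97 94 96 100 93 91
141 140 140 135 99 96 97 83 91 84 72 68 70 73 72 71 74 71 69 69 62 68 95 93 94 93 96 95 94 98 96
144 14
[... 3470 characters left out ...]
7  94  78  61  81  89  78  60  58  61  65  75  76]
 [135 130 116  88  60  70  78  68  59  61  66  75  72  76]
 [137 139 134 106  65  63  66  62  60  61  74  85  84  90]
 [137 139 137 120  75  64  62  63  61  57  77  85  89  93]
 [141 138 129 116  84  66  65  67  66  52  71  82  88  89]
 [152 133 118 101  86  75  75  75  77  58  58  78  87  87]
 [163 124 100  88  86  83  87  85  85  72  52  68  84  79]
 [157 112  88  86  84  83  88  86  88  82  61  56  73  64]
 [129 105  88  86  82  85  86  88  88  86  72  57  55  56]
 [111 106  94  86  86  86  87  86  86  84  81  70  57  69]
 [107 110 102  89  87  88  85  83  84  85  87  82  72  79]
 [109 108 107  94  87  86  84  82  85  86  87  86  84  83]]
```

Run:
```python
from h import *
import pickle
w0,_=pickle.load(open('g1.pkl','rb'));w,sc,s=pickle.load(open('g7.pkl','rb'));G0=pickle.load(open('g0.pkl','rb'))
print('before',tri((w0,(249,160.7)),(G0['scene'],(360.3,163.8))));print('after',tri((w,(249,157.8)),(sc,(360,166.2))))
print(env.job_done())
```

```text
before (array([396.2, 177.9,  72.5]), [0.8, 0.8])
after (array([395.7, 177.5,  61. ]), [0.5, 0.5])
the job is handed in; nothing more can be done
None
```

The job is handed in: the stud is snapped shut (cap height went from about 72 to 61 mm), the pliers' handle is back up, and the box stands on its own sheet within a millimetre or so of where it started; the verdict wasn't shown.

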